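Load the stepped reagent rack in order of height

ROBOT

A 6-joint arm with a two-finger parallel gripper is mounted at the origin on a cart in front of the work surface, level with it; the furniture and walls round the work are solid. World frame = base frame: x ahead of the robot, y to its left, z up, the work surface at z = 0. Lengths are in mm, angles in rad, forces in N, time in s.
With the tool pointing down it reaches from about 300 to 950 mm from the base axis. Payload 3.1 kg.
Tool frame: the origin (TCP) lies at the very end of the fingers, on their centre line; the grasp point (between the pads) lies 19 mm behind it (manip.tcp_to_grasp is the distance from the TCP to the grasp point, in mm); z points along the fingers, y is the line along which they close (so a half turn about z gives the same grasp; the last joint's range is limited). The gripper opens to 85 mm and grips with 20 to 120 N. Pads are 22 mm wide; open, the fingers measure 114 mm over their backs; the gripper's body (76 mm by 85 mm) begins 54 mm behind the grasp point. The pads swing forward as they close: fully open they stand 13 mm farther back than shut.
Start: joints at [1.229, 0.308, 1.634, -0, 1.2, -0.07], TCP at [167.817, 602.054, 231.272] pointing down, gripper open.
Joint ranges: [-3.06, 3.06], [-0.79, 1.96], [0.05, 2.63], [-1.19, 4.34], [0.05, 2.64], [-2.94, 2.94]. Speed limits (rad/s): [2.79, 2.79, 3.14, 3.14, 3.14, 3.14].

INTERFACE

Orientations are given as a 3x3 rotation matrix whose columns are the frame's x, y, z axes.
In Python, from rig import status, cams, ticket, manip gives the robot as it stands. The module is installed in compiled form; this text tells all that it offers.
- The arm moves only by the tool servo_tool, never from a script. Its argument "plan" is text: rows parted by semicolons, each of 7 numbers parted by spaces: the shift along the world's x, y, z in units of 0.02 m (1.0 is 0.02 m), then the turn, a rotation vector about the world's x, y, z in units of 0.1 rad (1.0 is 0.1 rad), then the closure, from 0 (fully open) to 1 (shut). In form: dx dy dz wx wy wz fingers; .... A call has 1 to 10 rows; each row shifts and turns the commanded pose from where the row before left it; what a row does not reach is not made up. A row lasts 1/12 s, in which the tool goes at most 41.7 mm and 7.16 degrees, less where a joint would pass 70% of its speed; a pose out of reach is approached as far as the arm can. A call with a number of a shift or a turn outside -1 to 1 is refused whole. A call with a gripper value outside its range is refused whole. The fingers move at their own pace and stop on an object; "squeeze" is the grip in N (left out, the last holds). Time passes only in rows, so rows that do not move let the fingers close. It gives the time, the measured TCP pose, the force, the opening and the grip force at its end, in the units of the state.
- status.sense(): the state, without advancing time (a new reading comes with each control period).
- cams.get_image(name): name is "scene" or "top" or "wrist"; returns the picture (400x640x3 uint8, red, green, blue); there is no depth.
- cams.camera_params(name): a dict with "camera_matrix" (3x3 intrinsics, pixels), "dist_coeffs" ([k1, k2, p1, p2, k3] as OpenCV has them; the pictures are not rectified), "rvec" (rotation vector, rad) and "tvec" (3), from world to camera coordinates, as OpenCV has them. Camera axes: x right, y down, z forward; pixel columns grow to the right and rows downward; lengths in mm; the calibration is good to about 2 mm. A picture is of the moment at which its call begins: read the wrist's pose just before it. camera_params takes no time and is no camera call; for the wrist camera it gives the pose at the moment of the call.
- ticket.hand_in(): hands the job in; it is judged then, once.
The state is a dict: "time": time; "joint_positions": joint angles; "joint_vel": joint speeds; "joint_efforts": joint torques, N m; "ee_pos": TCP position; "ee_rot": TCP orientation; "ft_force": force on the tool from outside, world axes, zero at the start; "torque": the same for the moment, N m; "opening": finger opening in mm; "grip_force": force on a finger pad.
Only numpy, scipy, OpenCV 4.12 (cv2) and the standard library are available. Lean on these libraries where they do the work, as an engineer would, in place of code of your own. Each camera call takes 0.05 s, during which the arm holds its last target. There are 200 camera calls.

TASK

Load the grey reagent rack with the four containers standing together at the front right of the deck, in order of height: the tallest in the high-walled bay next to the upright handle, then stepping down bay by bay to the little vial in the low bay at the far end, so that each bay's walls hold its own bottle. Set each one upright, fully down on the floor of its bay, never letting any of them tip over, and leave the tip box and the petri dish where they are.

Things in the scene. Friction and masses are not known exactly. Their poses are not given: they have to be found in the camera images.
- tall_bottle_mid (a point): tallest container: amber flat-sided bottle with an off-centre dark cap, 132 mm high; straight body 26 mm (x) by 45 mm (y) up to 116 mm, nearly rectangular. Loose, standing, about 0.1 to 0.2 kg. The point is on the middle of the body half-way up, 66 mm above its foot; z up
- broad_bottle_mid (a point): second tallest container: amber flat-sided, broader and lower bottle with an off-centre dark cap, 94 mm high; body 33 mm (x) by 56 mm (y) up to 77 mm. Loose, standing, about 0.1 to 0.2 kg. The point is on the middle of the body half-way up, 47 mm above its foot; z up
- round_bottle_mid (a point): third tallest container: round whitish bottle with a white ribbed screw cap, 76 mm high, body 40 mm in diameter, upright wall from the foot to about 50 mm. Loose, standing, about 0.07 to 0.14 kg. The point is on its axis half-way up, 38 mm above its foot; z up
- vial_mid (a point): shortest container: small round amber glass vial with a paper label and a white cap, 50 mm high, body 32 mm in diameter with an upright wall from the foot to 30 mm, cap 25 mm in diameter from 39 to 50 mm. Loose, standing, about 0.035 to 0.07 kg. The point is on its axis half-way up, 25 mm above its foot; z up
- bay_1_floor (a point): bay 1 of the grey rack, highest walls, beside the upright handle (steel loop with black grip, 116 mm high over the deck, 60 mm wide in y, 51 mm from this point along +x): open-topped box, inside 72 mm long (x) by 56 mm wide (y), walls 2.5 mm thick, 42 mm high above its floor. The point is the middle of its floor, 6 mm above the deck; x along the row to the handle end, z up
- bay_2_floor (a point): bay 2 of the grey rack, second from the handle, centre 77.5 mm from bay 1's: open-topped box, inside 72 mm long (x) by 56 mm wide (y), walls 2.5 mm thick, 30 mm high above its floor. The point is the middle of its floor, 6 mm above the deck; x along the row to the handle end, z up
- bay_3_floor (a point): bay 3 of the grey rack, third from the handle: open-topped box, inside 72 mm long (x) by 56 mm wide (y), walls 2.5 mm thick, 24 mm high above its floor. The point is the middle of its floor, 6 mm above the deck; x along the row to the handle end, z up
- bay_4_floor (a point): bay 4 of the grey rack, lowest walls, at the end away from the handle: open-topped box, inside 72 mm long (x) by 56 mm wide (y), walls 2.5 mm thick, 15 mm high above its floor. The point is the middle of its floor, 6 mm above the deck; x along the row to the handle end, z up
- tips_mid (a point): blue pipette-tip box with its tips, 69 x 118 x 66 mm, loose bystander at the back right of the deck; the point is at its centre
- dish_mid (a point): flat clear round petri dish, 62 mm in diameter, 14 mm high, loose bystander at the back left of the deck; the point is at its centre
Not all that is in view belongs to the job. What is shaped like the part that bears round_bottle_mid but yellow is not meant.

How it is judged:
By the outcome, as a careful person would: the job done as asked, in the order asked, and still so for the second after the job is handed in, with the robot touching nothing.
It also fails if it takes over 128 s, if anything falls off the work surface, if the arm or the gripper's body presses on something with over 40 N, if the wrist force passes 120 N, or if a joint passes its speed limit or range.

## Working session

There is one attempt and no reset: what is moved stays moved. The work goes in short steps, Python scripts to look and compute and a tool call to move; the robot and the scene stay as the last step left them, time stands still between calls to the robot, and variables do not carry over. Pictures are saved under pics/ and viewed, at most 18 in all, crops included, and the job is handed in when it is done.

Besides the shell and the picture viewer there is one more tool, called after "Request:" as name(argument=value, ...), one argument or row to a line, values as JSON. servo_tool: Moves the arm, as the interface text tells. Shifts and turns lie within -1 to 1; 1 stands for 0.02 m of shift or 0.1 rad of turn. Its arguments: {"type":"object","properties":{"plan":{"type":"string"},"squeeze":{"type":"number"}},"required":["plan"]}

```bash
mkdir -p pics; cat > h.py <<'E'
import numpy as np, cv2
from rig import status, cams, ticket, manip
def snap(n,f):
    im=cams.get_image(n); cv2.imwrite('pics/'+f,im[:,:,::-1]); return im
def ray(n,uv,z,p=None):
    p=p or cams.camera_params(n)
    K=np.array(p['camera_matrix'],float);d=np.array(p['dist_coeffs'],float)
    R=cv2.Rodrigues(np.array(p['rvec'],float))[0];t=np.array(p['tvec'],float).ravel()
    q=cv2.undistortPoints(np.array(uv,float).reshape(-1,1,2),K,d).reshape(-1,2)
    D=np.c_[q,np.ones(len(q))]@R; C=-R.T@t
    return C+D*((z-C[2])/D[:,2])[:,None]
def proj(n,P):
    p=cams.camera_params(n)
    return cv2.projectPoints(np.array(P,float).reshape(-1,1,3),np.array(p['rvec'],float),np.array(p['tvec'],float),np.array(p['camera_matrix'],float),np.array(p['dist_coeffs'],float))[0].reshape(-1,2)
E
python3 - <<'E'
from h import *
snap('scene','s0.png');snap('top','t0.png')
for n in('scene','top'):
    p=cams.camera_params(n);R=cv2.Rodrigues(np.array(p['rvec'],float))[0];print(n,(-R.T@np.array(p['tvec']).ravel()).round(),R[2].round(2))
s=status.sense();print(s['time'],s['ee_pos'],np.round(s['ee_rot'],3),s['opening'])
E
```

```text
scene [ 151. -902.  681.] [ 0.42  0.74 -0.53]
top [448. -43. 984.] [ 0.17 -0.03 -0.99]
0.1 [167.54794579 601.34002826 230.15591086] [[-0.963  0.268 -0.001]
 [ 0.268  0.963 -0.002]
 [ 0.    -0.002 -1.   ]] 85.38262789120684
```

View pics/s0.png

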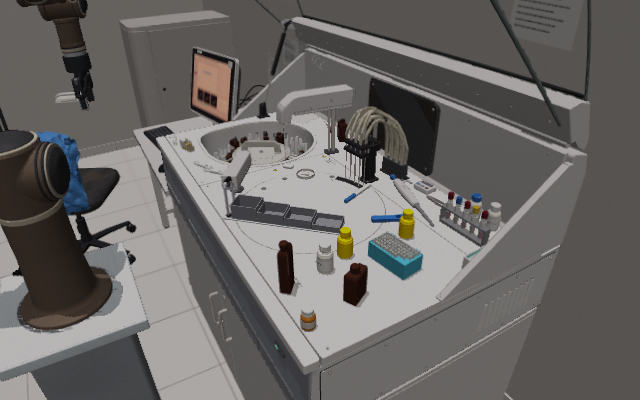

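View pics/t0.png

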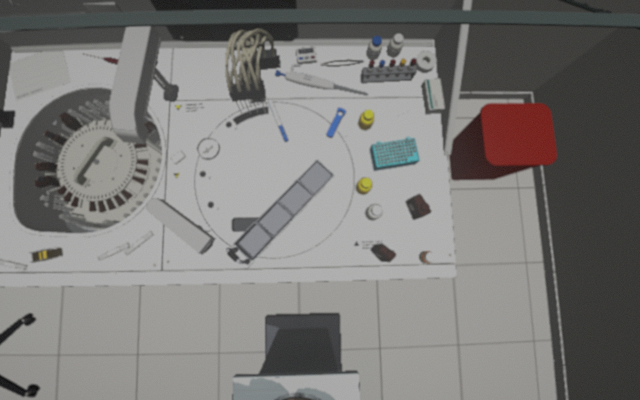

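Scene view: tall bottle (286,268), white round bottle (325,258), broad bottle (355,285) and vial (308,318). The yellow lookalikes are at (345,243) and (407,223), and the rack runs from its handle at (232,195) to (340,222). In the top view, tall is at (383,252), round (374,211), broad (419,206), vial (426,257), and the rack runs from (245,250) to (325,170).

```bash
python3 - <<'E'
from h import *
t=cv2.imread('pics/t0.png')
c=cv2.resize(t[150:275,225:445],None,fx=3.6,fy=3.6,interpolation=cv2.INTER_CUBIC);cv2.imwrite('pics/t0c.png',c)
for nm,uv,z in [('tall',(383,252),116),('round',(374,211),76),('broad',(419,206),85),('vial',(426,257),50),('rackfar',(325,170),20),('rackhandle',(245,250),40),('tips',(396,153),66),('dish',(208,148),14)]:
    print(nm,ray('top',[uv],z).round(0))
for nm,uv in [('tall',(285,291)),('round',(324,271)),('broad',(354,301)),('vial',(308,327))]:
    print(nm,ray('scene',[uv],0).round(0))
E
```

```text
tall [[ 451. -215.  116.]]
round [[ 552. -205.   76.]]
broad [[ 561. -317.   85.]]
vial [[ 436. -336.   50.]]
rackfar [[672. -89.  20.]]
rackhandle [[465. 119.  40.]]
tips [[ 703. -272.   66.]]
dish [[741. 225.  14.]]
tall [[ 442. -231.    0.]]
round [[ 552. -216.    0.]]
broad [[ 558. -335.    0.]]
vial [[ 436. -350.    0.]]
```

View pics/t0c.png

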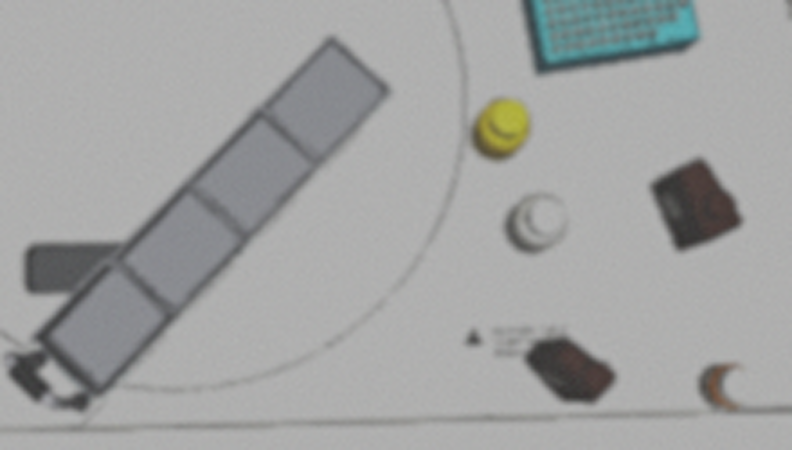

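Request:
servo_tool(
  plan="0.3 -0.5 1 0 0 0 0;0.6 -1 1 0 0 0 0;0.6 -1 1 0 0 0 0;0.6 -1 1 0 0 0 0;0.6 -1 1 0 0 0 0;0.6 -1 1 0 0 0 0;0.6 -1 1 0 0 0 0;0.6 -1 0 0 0 0 0;0.6 -1 0 0 0 0 0;0.6 -1 0 0 0 0 0",
)

```text
time: 0.93
ee_pos: [282.2, 411.0, 371.5]
ee_rot: [[-0.963, 0.268, 0.0], [0.268, 0.963, 0.0], [-0.0, 0.0, -1.0]]
ft_force: [0.0, 0.1, 0.2]
opening: 85.7
grip_force: 0.0
```

Request:
servo_tool(
  plan="0.6 -1 0 0 0 0 0;0.6 -1 0 0 0 0 0;0.6 -1 0 0 0 0 0;0.6 -1 0 0 0 0 0;0.6 -1 0 0 0 0 0;0.6 -1 0 0 0 0 0;0.6 -1 0 0 0 0 0;0.6 -1 0 0 0 0 0;0.6 -1 0 0 0 0 0;0.6 -1 0 0 0 0 0",
)

```text
time: 1.77
ee_pos: [401.9, 210.9, 370.8]
ee_rot: [[-0.963, 0.268, -0.001], [0.268, 0.963, -0.0], [0.001, -0.0, -1.0]]
ft_force: [-0.5, 0.2, 0.2]
opening: 85.6
grip_force: 0.0
```

Request:
servo_tool(
  plan="0.6 -1 0 0 0 0 0;0.6 -1 0 0 0 0 0;0.6 -1 0 0 0 0 0;0.6 -1 0 0 0 0 0;0.6 -1 0 0 0 0 0;0.6 -1 0 0 0 0 0;0.4 -0.5 0 0 0 0 0;0 0 0 0 0 0 0;0 0 0 0 0 0 0;0 0 0 0 0 0 0",
)

```text
time: 2.6
ee_pos: [481.3, 82.8, 371.0]
ee_rot: [[-0.963, 0.268, -0.001], [0.268, 0.963, 0.001], [0.001, 0.0, -1.0]]
ft_force: [-0.2, -0.2, 0.5]
opening: 85.2
grip_force: 0.0
```

```bash
python3 - <<'E'
from h import *
s=status.sense();print(s['time'],s['ee_pos'],np.round(s['ee_rot'],3),s['joint_positions'])
p=cams.camera_params('wrist');R=cv2.Rodrigues(np.array(p['rvec'],float))[0];print((-R.T@np.array(p['tvec']).ravel()).round(),R.round(2))
snap('wrist','w1.png')
P=[(451,-215,50),(552,-210,38),(560,-325,47),(436,-343,25),(672,-89,20),(465,119,40)]
print(proj('wrist',P).round())
E
```

```text
2.6 [481.2594017   82.81895055 370.9846012 ] [[-0.963  0.268 -0.001]
 [ 0.268  0.963  0.001]
 [ 0.001  0.    -1.   ]] [ 8.06516687e-02 -6.25266835e-02  1.76821733e+00  8.82248567e-04
  1.43691643e+00 -1.21883775e+00]
[403. 104. 514.] [[ 0.27  0.96  0.  ]
 [ 0.92 -0.26  0.31]
 [ 0.3  -0.08 -0.95]]
[[159. 188.]
 [189. 235.]
 [135. 255.]
 [104. 195.]
 [271. 269.]
 [346. 143.]]
```

View pics/w1.png

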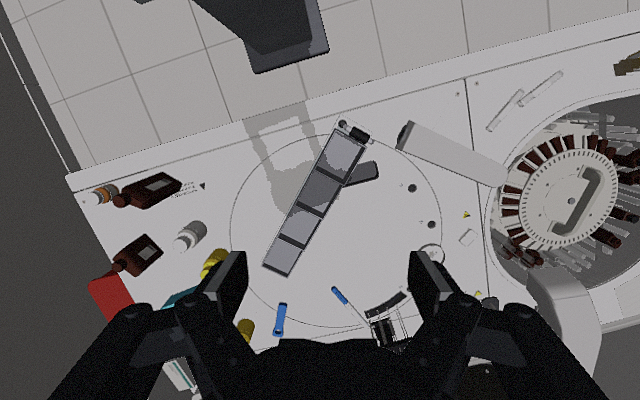

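The rack spans (340,120) to (275,275) with its handle at (352,132). Tall is at (150,190), vial (103,194), broad (138,255) and round (190,236). The yellow ones are at (213,262) and (245,330).

```bash
python3 - <<'E'
from h import *
t=cv2.imread('pics/w1.png')
c=cv2.resize(t[112:282,250:385],None,fx=3.5,fy=3.5,interpolation=cv2.INTER_CUBIC);cv2.imwrite('pics/w1c.png',c)
E
```

```text
(no output)
```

View pics/w1c.png

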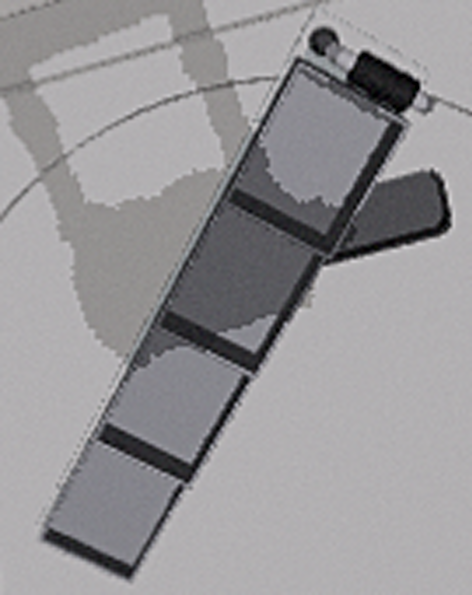

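Request:
servo_tool(
  plan="0 -1 0 0 0 0 0;0 -1 0 0 0 0 0;0 -1 0 0 0 0 0;0 -1 0 0 0 0 0;0 -1 0 0 0 0 0;0 -1 0 0 0 0 0;0 -1 0 0 0 0 0;0 -1 0 0 0 0 0;0 -1 0 0 0 0 0;0 -1 0 0 0 0 0",
)

```text
time: 3.48
ee_pos: [481.7, -117.6, 371.5]
ee_rot: [[-0.964, 0.267, 0.0], [0.267, 0.964, 0.0], [-0.0, 0.0, -1.0]]
ft_force: [0.5, -0.2, -0.0]
opening: 85.6
grip_force: 0.0
```

Request:
servo_tool(
  plan="0 -1 0 0 0 0 0;0 -1 0 0 0 0 0;0 -1 0 0 0 0 0;0 -1 0 0 0 0 0;0 -1 0 0 0 0 0;0 -0.5 0 0 0 0 0;0 0 0 0 0 0 0;0 0 0 0 0 0 0;0 0 0 0 0 0 0",
)

```text
time: 4.23
ee_pos: [481.9, -226.6, 371.2]
ee_rot: [[-0.964, 0.267, -0.0], [0.267, 0.964, 0.001], [0.0, 0.001, -1.0]]
ft_force: [-0.1, -0.3, 0.3]
opening: 85.5
grip_force: 0.0
```

```bash
python3 - <<'E'
from h import *
import json
s=status.sense();print(s['time'],s['ee_pos'],s['joint_positions'])
p=cams.camera_params('wrist');json.dump({k:np.array(v).tolist() for k,v in p.items()},open('w2.json','w'))
snap('wrist','w2.png')
E
```

```text
4.2333 [ 481.88708736 -226.59157017  371.21973584] [-5.21823814e-01  2.94676378e-02  1.67718498e+00  8.51088598e-04
  1.43552726e+00 -1.82200751e+00]
```

View pics/w2.png

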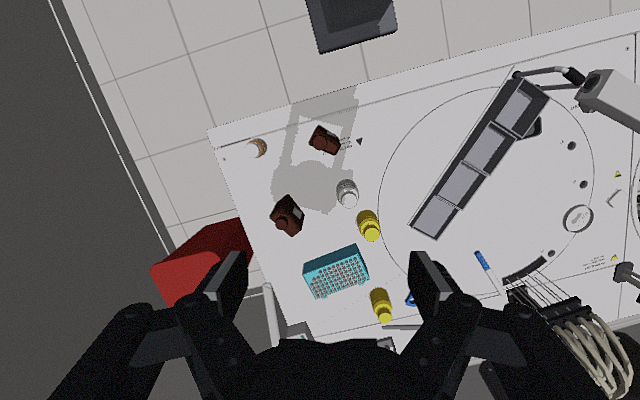

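```bash
python3 - <<'E'
from h import *
t=cv2.imread('pics/w2.png')
a=cv2.resize(t[115:245,235:365],None,fx=3,fy=3,interpolation=cv2.INTER_CUBIC)
b=cv2.resize(t[60:245,405:555],None,fx=3,fy=3,interpolation=cv2.INTER_CUBIC)
m=np.zeros((555,840-50,3),np.uint8);m[:390,:390]=a;m[:,340+0:][:, :0];m=np.hstack([cv2.copyMakeBorder(a[:,:345],0,165,0,0,cv2.BORDER_CONSTANT),b]);print(m.shape)
cv2.imwrite('pics/w2c.png',m)
E
```

```text
(555, 795, 3)
```

View pics/w2c.png

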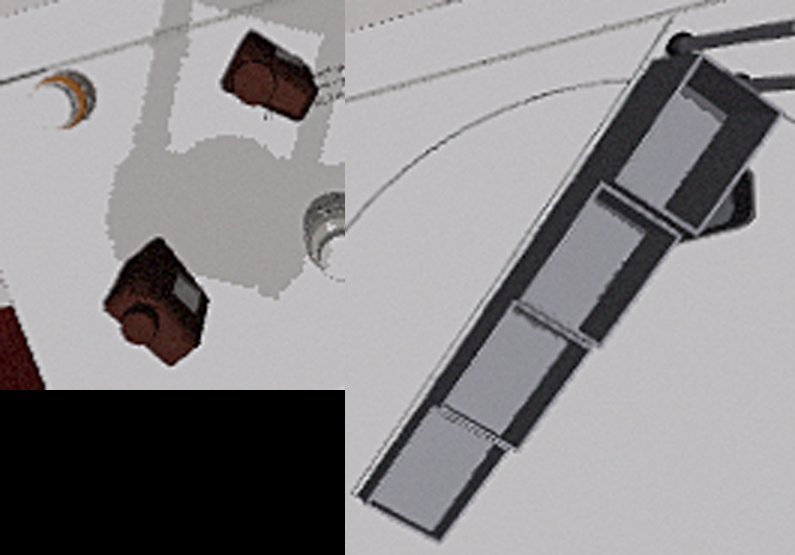

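The crop shows tall near (258,75), vial (65,100) and broad (155,300), plus the rack rim corners. Next I'll fit the rack and zoom on the flat bottles.

```bash
python3 - <<'E'
from h import *
import json
p2=json.load(open('w2.json'))
p1=dict(p2);R=cv2.Rodrigues(np.array(p2['rvec']))[0]
p1['tvec']=(np.array(p2['tvec']).ravel()-R@(np.array([481.26,82.82,370.98])-[481.89,-226.59,371.22])).tolist()
c=lambda L:[(405+(x-345)/3,60+y/3) for x,y in L]
d=lambda L:[(250+x/3.5,112+y/3.5) for x,y in L]
def rep(n,P):
    P=P[:,:2];m=P.mean(0);e=P-np.roll(P,1,0)
    print(n,P.round(0).tolist(),'ctr',m.round(1),'len',np.hypot(*e.T).round(0),'ang',np.degrees(np.arctan2(e[:,1],e[:,0])).round(1))
for n,L,z in [('b4',[(360,495),(437,541),(508,448),(430,405)],21),('b3',[(437,407),(515,450),(597,348),(515,303)],30),('b2',[(515,303),(598,345),(680,238),(603,187)],36),('b1',[(605,182),(698,232),(778,112),(700,57)],48)]:
    rep(n,ray(0,c(L),z,p2))
rep('w1 b4',ray(0,d([(43,538),(130,578)]),21,p1)); rep('w1 b1',ray(0,d([(300,60),(408,122)]),48,p1))
t=cv2.imread('pics/w2.png')
f=lambda im,x,y,w,h,s:cv2.resize(im[y:y+h,x:x+w],None,fx=s,fy=s,interpolation=cv2.INTER_CUBIC)
m1=np.vstack([f(t,300,118,48,42,7),f(t,265,190,48,42,7)])
s=cv2.imread('pics/s0.png')
m2=f(s,270,235,64,84,7)
cv2.imwrite('pics/z.png',np.hstack([m1,f(s,268,235,62,84,7),]))
E
```

```text
b4 [[653.0, -110.0], [699.0, -66.0], [646.0, -13.0], [605.0, -57.0]] ctr [650.7 -61.4] len [71. 63. 75. 61.] ang [ -47.8   43.1  134.4 -133.6]
b3 [[603.0, -55.0], [645.0, -12.0], [593.0, 44.0], [552.0, -1.0]] ctr [598.2  -6. ] len [75. 60. 77. 61.] ang [ -46.8   46.4  132.5 -131.9]
b2 [[550.0, -3.0], [589.0, 42.0], [538.0, 95.0], [498.0, 54.0]] ctr [543.6  47. ] len [78. 59. 73. 57.] ang [ -47.5   49.8  133.7 -134.3]
b1 [[493.0, 49.0], [534.0, 98.0], [480.0, 146.0], [442.0, 106.0]] ctr [487.2  99.8] len [77. 64. 72. 56.] ang [ -47.9   50.2  137.9 -133.8]
w1 b4 [[660.0, -104.0], [699.0, -64.0]] ctr [679.6 -84.1] len [56. 56.] ang [-134.1   45.9]
w1 b1 [[439.0, 108.0], [480.0, 150.0]] ctr [459.3 129.1] len [59. 59.] ang [-134.6   45.4]
```

View pics/z.png

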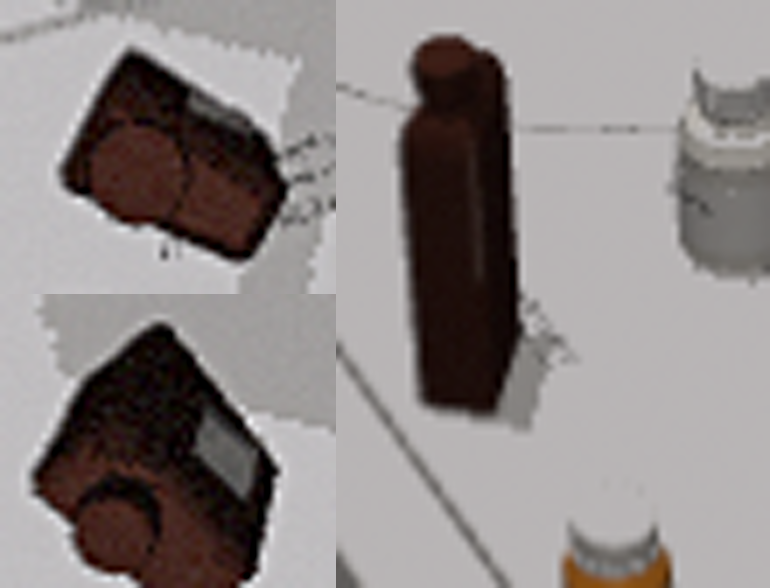

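Tall's body outline is (62,185), (240,260), (288,185), (130,48) in the zoom. The broad bottle's cap is at (118,525), with its foot corner at (158,325).

```bash
python3 - <<'E'
from h import *
import json
p2=json.load(open('w2.json'))
def rep(n,P):
    P=P[:,:2];e=P[1:]-P[:-1]
    print(n,P.round(0).tolist(),'len',np.hypot(*e.T).round(0),'ang',np.degrees(np.arctan2(e[:,1],e[:,0])).round(1),'mean',P.mean(0).round(1))
f=lambda L:[(300+x/7,118+y/7) for x,y in L]
g=lambda L:[(235+x/3,115+y/3) for x,y in L]
rep('tall top',ray(0,f([(62,185),(240,260),(288,185)]),110,p2))
rep('tall base',ray(0,f([(130,48),(282,150)]),0,p2))
rep('tall cap',ray(0,f([(138,170)]),132,p2))
rep('broad top',ray(0,g([(105,300),(170,365),(205,335)]),74,p2))
rep('broad base',ray(0,g([(108,292),(158,237),(208,300)]),0,p2))
rep('broad cap',ray(0,g([(140,325)]),94,p2))
rep('vial cap',ray(0,g([(57,103)]),50,p2));rep('round cap',ray(0,[(347.5,199)]),76,p2)) if 0 else print(ray(0,[(347.5,199)],76,p2))
# masks in full images
im=cv2.imread('pics/w2.png');hsv=cv2.cvtColor(im,cv2.COLOR_BGR2HSV)
m=((hsv[...,2]<110)&(hsv[...,1]>60)&((hsv[...,0]<12)|(hsv[...,0]>170))).astype(np.uint8)
m[250:]=0
n,l,st,ce=cv2.connectedComponentsWithStats(m)
for i in range(1,n):
    if st[i,4]>60: 
        ct=cv2.findContours((l==i).astype(np.uint8),0,2)[0][0]
        print(st[i],ce[i].round(1),cv2.minAreaRect(ct),cv2.approxPolyDP(cv2.convexHull(ct),2,True).reshape(-1,2).tolist())
E
```

```text
File "<stdin>", line 15
    rep('vial cap',ray(0,g([(57,103)]),50,p2));rep('round cap',ray(0,[(347.5,199)]),76,p2)) if 0 else print(ray(0,[(347.5,199)],76,p2))
                                                                                          ^
SyntaxError: unmatched ')'
```

```bash
python3 - <<'E'
from h import *
import json
p2=json.load(open('w2.json'))
def rep(n,P):
    P=P[:,:2];e=P[1:]-P[:-1]
    print(n,P.round(0).tolist(),'len',np.hypot(*e.T).round(0),'ang',np.degrees(np.arctan2(e[:,1],e[:,0])).round(1))
f=lambda L:[(300+x/7,118+y/7) for x,y in L]
g=lambda L:[(235+x/3,115+y/3) for x,y in L]
rep('tall top',ray(0,f([(62,185),(240,260),(288,185)]),110,p2))
rep('tall base',ray(0,f([(130,48),(282,150)]),0,p2))
rep('tall cap',ray(0,f([(138,170)]),132,p2))
rep('broad top',ray(0,g([(105,300),(170,365),(205,335)]),74,p2))
rep('broad base',ray(0,g([(108,292),(158,237),(208,300)]),0,p2))
rep('broad cap',ray(0,g([(140,325)]),94,p2))
rep('vial cap',ray(0,g([(57,103)]),50,p2));rep('round cap',ray(0,[(347.5,199)],76,p2))
E
```

```text
tall top [[445.0, -244.0], [470.0, -213.0], [457.0, -200.0]] len [40. 18.] ang [ 51.6 132.2]
tall base [[427.0, -228.0], [463.0, -197.0]] len [47.] ang [41.2]
tall cap [[444.0, -227.0]] len [] ang []
broad top [[544.0, -345.0], [592.0, -322.0], [580.0, -297.0]] len [53. 28.] ang [ 25.5 116.7]
broad base [[563.0, -365.0], [536.0, -322.0], [586.0, -303.0]] len [51. 53.] ang [122.  20.]
broad cap [[557.0, -325.0]] len [] ang []
vial cap [[434.0, -340.0]] len [] ang []
round cap [[551.0, -212.0]] len [] ang []
```

Request:
servo_tool(
  plan="-0.15 0.02 -0.75 0 0 -0.5 0;-0.15 0.02 -0.75 0 0 -0.5 0;-0.15 0.02 -0.75 0 0 -0.5 0;-0.15 0.02 -0.75 0 0 -0.5 0;-0.15 0.02 -0.75 0 0 -0.5 0;-0.15 0.02 -0.75 0 0 -0.5 0;-0.15 0.03 -0.75 0 0 -0.5 0;-0.15 0.03 -0.75 0 0 -0.5 0;-0.15 0.03 -0.75 0 0 -0.5 0;-0.15 0.03 -0.75 0 0 -0.5 0",
)

```text
time: 5.12
ee_pos: [451.9, -222.0, 220.8]
ee_rot: [[-0.716, 0.698, 0.001], [0.698, 0.716, 0.0], [-0.0, 0.0, -1.0]]
ft_force: [0.2, -0.3, -0.3]
opening: 85.2
grip_force: 0.0
```

Request:
servo_tool(
  plan="0 0 0 0 0 0 0;0 0 0 0 0 0 0",
)

```text
time: 5.28
ee_pos: [451.4, -222.0, 220.8]
ee_rot: [[-0.718, 0.696, -0.002], [0.696, 0.718, 0.001], [0.002, -0.0, -1.0]]
ft_force: [0.5, -0.4, 0.4]
opening: 85.6
grip_force: 0.0
```

```bash
python3 - <<'E'
from h import *
import json
s=status.sense();print(s['time'],s['ee_pos'],s['joint_positions'])
p=cams.camera_params('wrist');json.dump({k:np.array(v).tolist() for k,v in p.items()},open('w3.json','w'))
im=snap('wrist','w3.png')
def box(cx,cy,a,w,h):
    u=np.array([np.cos(a),np.sin(a)]);v=np.array([-u[1],u[0]])
    return [np.array([cx,cy])+i*u*w/2+j*v*h/2 for i,j in((1,1),(1,-1),(-1,-1),(-1,1))]
o=im[:,:,::-1].copy()
for cx,cy,a,w,h,H in[(452,-222,.785,45,26,116),(564,-324,.4,56,33,77)]:
    for z,c in((0,(255,0,0)),(H,(0,255,0))):
        q=proj('wrist',[(*b,z) for b in box(cx,cy,a,w,h)]);cv2.polylines(o,[q.round().astype(int)],True,c,1)
for cx,cy,r,z in[(551,-212,20,25),(435,-341,16,15),(551,-212,19,76),(435,-341,12.5,50)]:
    t=np.linspace(0,6.28,24);q=proj('wrist',np.c_[cx+r*np.cos(t),cy+r*np.sin(t),0*t+z]);cv2.polylines(o,[q.round().astype(int)],True,(255,0,255),1)
cv2.imwrite('pics/w3o.png',cv2.resize(o[:300,150:500],None,fx=2,fy=2,interpolation=cv2.INTER_CUBIC))
E
```

```text
5.2833 [ 451.37267061 -221.96473317  220.76092053] [-5.43784124e-01  8.41393061e-02  1.92484403e+00  2.86555057e-04
  1.13454360e+00 -1.34518273e+00]
```

View pics/w3o.png

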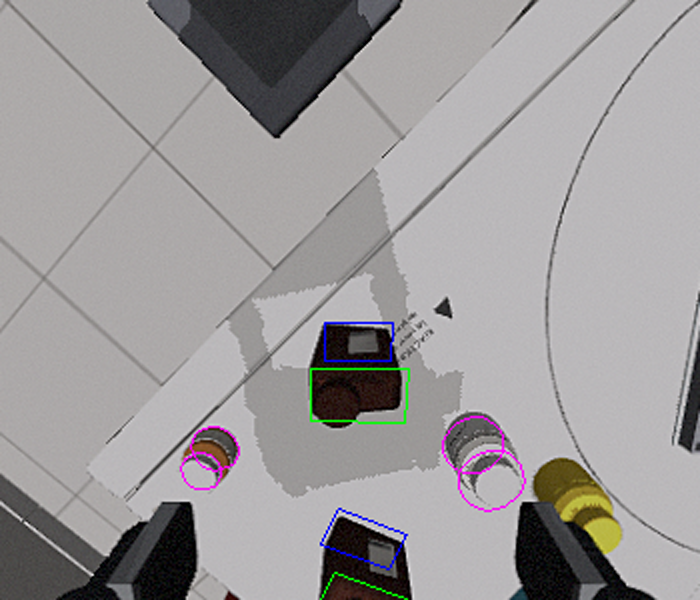

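The projected boxes sit on all four containers: tall at (358,375), round (480,455), vial (210,455) and broad (365,560). I'll descend and grip the tall one.

Request:
servo_tool(
  plan="0 0 -1 0 0 0 0;0 0 -1 0 0 0 0;0 0 -1 0 0 0 0;0 0 -1 0 0 0 0;0 0 -1 0 0 0 0;0 0 -1 0 0 0 0;0 0 -0.5 0 0 0 0;0 0 -0.5 0 0 0 0;0 0 -0.5 0 0 0 0;0 0 0 0 0 0 0",
  squeeze=40,
)

```text
time: 6.17
ee_pos: [451.4, -222.8, 70.3]
ee_rot: [[-0.717, 0.697, -0.001], [0.697, 0.717, 0.001], [0.002, -0.0, -1.0]]
ft_force: [-0.7, -0.1, -0.9]
opening: 85.4
grip_force: 0.0
```

Request:
servo_tool(
  plan="0 0 0 0 0 0 1;0 0 0 0 0 0 1;0 0 0 0 0 0 1;0 0 0 0 0 0 1;0 0 0 0 0 0 1;0 0 0 0 0 0 1;0 0 0 0 0 0 1;0 0 0 0 0 0 1",
)

```text
time: 6.83
ee_pos: [452.8, -223.8, 72.4]
ee_rot: [[-0.717, 0.697, 0.002], [0.697, 0.717, -0.001], [-0.002, 0.0, -1.0]]
ft_force: [0.4, -0.5, 5.5]
opening: 43.7
grip_force: 41.7
```

Request:
servo_tool(
  plan="0 0 0.5 0 0 0 1;0 0 1 0 0 0 1;0 0 1 0 0 0 1;0 0 1 0 0 0 1;0 0 1 0 0 0 1;0.1 0.5 1 0 0 0 1;0.1 0.72 0.5 0 0 0 1;0.1 1 0 0 0 0 1;0.1 1 0 0 0 0 1;0.1 1 0 0 0 0 1",
)

```text
time: 7.67
ee_pos: [461.1, -137.7, 191.4]
ee_rot: [[-0.716, 0.698, -0.001], [0.698, 0.716, 0.0], [0.001, -0.0, -1.0]]
ft_force: [-0.2, -0.5, -2.1]
opening: 44.2
grip_force: 41.4
```

Request:
servo_tool(
  plan="0.1 1 0 0 0 0 1;0.1 1 0 0 0 0 1;0.1 1 0 0 0 0 1;0.1 1 0 0 0 0 1;0.1 1 0 0 0 0 1;0.1 1 0 0 0 0 1;0.1 1 0 0 0 0 1;0.1 1 0 0 0 0 1;0.1 1 0 0 0 0 1;0.1 1 0 0 0 0 1",
)

```text
time: 8.5
ee_pos: [480.7, 62.2, 190.8]
ee_rot: [[-0.717, 0.697, -0.002], [0.697, 0.717, -0.0], [0.001, -0.001, -1.0]]
ft_force: [0.1, -0.7, -2.5]
opening: 43.8
grip_force: 41.4
```

Request:
servo_tool(
  plan="0.1 0.8 0 0 0 0 1;0.1 0.7 0 0 0 0 1;0 0.3 0 0 0 0 1;0 0.2 0 0 0 0 1;0 0 0 0 0 0 1;0 0 0 0 0 0 1",
)

```text
time: 9.0
ee_pos: [485.4, 100.8, 191.0]
ee_rot: [[-0.717, 0.697, -0.001], [0.697, 0.717, -0.001], [0.0, -0.001, -1.0]]
ft_force: [-0.6, -0.7, -1.8]
opening: 44.0
grip_force: 41.4
```

```bash
cat >> h.py <<'E'
def box(cx,cy,a,w,h):
    u=np.array([np.cos(a),np.sin(a)]);v=np.array([-u[1],u[0]])
    return [np.array([cx,cy])+i*u*w/2+j*v*h/2 for i,j in((1,1),(1,-1),(-1,-1),(-1,1))]
B=[(486.5,102.4),(542,48.3),(597.4,-5.9),(652.9,-60)]
A=np.radians(135.7)
def overlay(n,f,boxes,crop,s):
    im=cams.get_image(n);o=im[:,:,::-1].copy()
    for cx,cy,a,w,h,z in boxes:
        q=proj(n,[(*b,z) for b in box(cx,cy,a,w,h)]);cv2.polylines(o,[(q*16).round().astype(int)],True,(0,255,0),1,shift=4)
    x,y,w,h=crop;cv2.imwrite('pics/'+f,cv2.resize(o[y:y+h,x:x+w],None,fx=s,fy=s,interpolation=cv2.INTER_CUBIC))
E
python3 - <<'E'
from h import *
s=status.sense();print(s['time'],s['ee_pos'],s['ft_force'],s['opening'],s['grip_force'])
overlay('wrist','w4.png',[(*b,A,77,61,z+6) for b,z in zip(B,(42,30,24,15))],(130,20,400,300),2)
E
```

```text
9.0 [485.36511935 100.78744915 191.04392815] [-0.57756879 -0.68762929 -1.78367528] 44.02765896282091 41.40615981188603
```

View pics/w4.png

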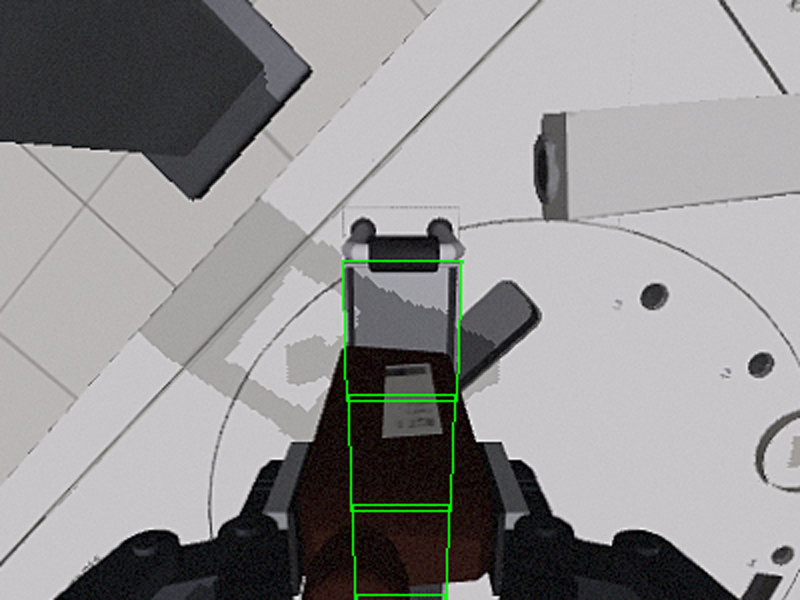

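Overlay matches the rack rim exactly; bottle foot edge (343–450, 350) is centred in bay 1. Lower it.

Request:
servo_tool(
  plan="0.06 0.08 -1 0 0 0 1;0 0 -1 0 0 0 1;0 0 -1 0 0 0 1;0 0 -1 0 0 0 1;0 0 -0.7 0 0 0 1;0 0 -0.5 0 0 0 1;0 0 -0.2 0 0 0 1;0 0 0 0 0 0 1;0 0 0 0 0 0 1",
)

```text
time: 9.8
ee_pos: [487.6, 102.6, 83.8]
ee_rot: [[-0.716, 0.698, 0.001], [0.698, 0.716, 0.0], [-0.001, 0.001, -1.0]]
ft_force: [-0.6, 0.8, -1.8]
opening: 43.9
grip_force: 41.4
```

Request:
servo_tool(
  plan="0 0 -0.1 0 0 0 1;0 0 0 0 0 0 1",
)

```text
time: 9.97
ee_pos: [487.9, 102.9, 82.1]
ee_rot: [[-0.717, 0.697, 0.002], [0.697, 0.717, 0.0], [-0.001, 0.002, -1.0]]
ft_force: [0.1, -0.4, -2.0]
opening: 44.3
grip_force: 41.4
```

Request:
servo_tool(
  plan="0 0 -0.06 0 0 0 1;0 0 0 0 0 0 1",
)

```text
time: 10.13
ee_pos: [487.3, 102.9, 80.5]
ee_rot: [[-0.717, 0.697, 0.001], [0.697, 0.717, 0.0], [-0.001, 0.001, -1.0]]
ft_force: [-0.6, -0.5, -1.2]
opening: 43.6
grip_force: 41.4
```

Request:
servo_tool(
  plan="0 0 -0.1 0 0 0 1;0 0 0 0 0 0 1",
)

```text
time: 10.3
ee_pos: [487.6, 103.0, 78.4]
ee_rot: [[-0.717, 0.697, 0.001], [0.697, 0.717, 0.0], [-0.001, 0.001, -1.0]]
ft_force: [0.4, 0.5, -0.2]
opening: 44.4
grip_force: 41.6
```

Request:
servo_tool(
  plan="0 0 -0.05 0 0 0 1;0 0 0 0 0 0 1",
)

```text
time: 10.47
ee_pos: [487.7, 102.9, 78.4]
ee_rot: [[-0.717, 0.697, 0.001], [0.697, 0.717, 0.0], [-0.001, 0.001, -1.0]]
ft_force: [-1.9, 0.2, 6.9]
opening: 44.0
grip_force: 42.4
```

Request:
servo_tool(
  plan="0 0 -0.05 0 0 0 1;0 0 0 0 0 0 1",
)

```text
time: 10.63
ee_pos: [487.8, 102.9, 78.4]
ee_rot: [[-0.717, 0.697, 0.0], [0.697, 0.717, -0.0], [-0.0, 0.0, -1.0]]
ft_force: [-4.0, -1.3, 12.6]
opening: 44.3
grip_force: 43.2
```

Request:
servo_tool(
  plan="0 0 0.05 0 0 0 0.5;0 0 0 0 0 0 0;0 0 0 0 0 0 0;0 0 0 0 0 0 0;0 0 0.5 0 0 0 0;0 0 1 0 0 0 0;0 0 1 0 0 0 0;0 0 1 0 0 0 0;0 0 1 0 0 0 0;0 0 1 0 0 0 0",
)

```text
time: 11.47
ee_pos: [486.9, 102.8, 188.5]
ee_rot: [[-0.717, 0.697, 0.0], [0.697, 0.717, 0.0], [-0.0, 0.0, -1.0]]
ft_force: [0.6, 0.0, 0.0]
opening: 85.7
grip_force: 0.0
```

Request:
servo_tool(
  plan="0.1 -0.5 0 0 0 0.8 0;0.2 -1 0 0 0 0.8 0;0.2 -1 0 0 0 0.8 0;0.2 -1 0 0 0 0.8 0;0.2 -1 0 0 0 0.8 0;0.2 -1 0 0 0 0.8 0;0.2 -1 0 0 0 0.8 0;0.2 -1 0 0 0 0.8 0;0.2 -1 0 0 0 0.8 0;0.2 -1 0 0 0 0.8 0",
)

```text
time: 12.3
ee_pos: [525.1, -88.2, 187.6]
ee_rot: [[-0.999, -0.032, 0.0], [-0.032, 0.999, -0.0], [-0.0, -0.0, -1.0]]
ft_force: [-0.1, 0.4, -0.7]
opening: 85.1
grip_force: 0.0
```

Request:
servo_tool(
  plan="0.2 -1 0 0 0 0.8 0;0.2 -1 0 0 0 0.8 0;0.2 -1 0 0 0 0.8 0;0.2 -1 0 0 0 0.98 0;0.2 -1 0 0 0 0 0;0.2 -1 0 0 0 0 0;0.2 -1 0 0 0 0 0;0.2 -1 0 0 0 0 0;0.2 -1 0 0 0 0 0;0.1 -1 0 0 0 0 0",
)

```text
time: 13.13
ee_pos: [563.3, -288.1, 187.5]
ee_rot: [[-0.934, -0.358, 0.0], [-0.358, 0.934, -0.0], [-0.0, -0.0, -1.0]]
ft_force: [-0.1, -0.5, 0.1]
opening: 85.5
grip_force: 0.0
```

Request:
servo_tool(
  plan="0 -1 0 0 0 0 0;0 -0.5 0 0 0 0 0;0 0 0 0 0 0 0;0 0 0 0 0 0 0",
)

```text
time: 13.47
ee_pos: [562.7, -316.9, 187.0]
ee_rot: [[-0.934, -0.357, -0.0], [-0.357, 0.934, 0.001], [-0.0, 0.001, -1.0]]
ft_force: [-0.5, -0.7, -0.4]
opening: 85.5
grip_force: 0.0
```

```bash
python3 - <<'E'
from h import *
s=status.sense();print(s['time'],s['ee_pos'],s['joint_positions'])
overlay('wrist','w5.png',[(564,-324,np.radians(21),56,33,z) for z in (0,77)]+[(*B[0],A,77,61,48)],(180,0,380,280),2)
E
```

```text
13.4667 [ 562.73190555 -316.94076516  187.03087631] [-5.80666502e-01  3.89701922e-01  1.61778566e+00  7.33277454e-04
  1.13500968e+00 -2.51689881e+00]
```

View pics/w5.png

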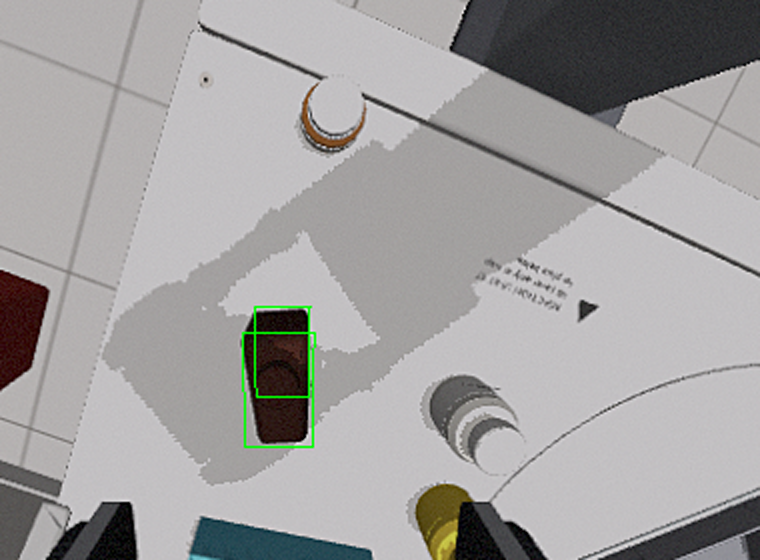

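Overlay sits on the broad bottle, aligned with the gripper; descending.

Request:
servo_tool(
  plan="0.06 -0.35 -1 0 0 0 0;0 0 -1 0 0 0 0;0 0 -1 0 0 0 0;0 0 -1 0 0 0 0;0 0 -1 0 0 0 0;0 0 -1 0 0 0 0;0 0 -0.8 0 0 0 0;0 0 -0.4 0 0 0 0;0 0 -0.25 0 0 0 0;0 0 0 0 0 0 0",
)

```text
time: 14.35
ee_pos: [563.8, -322.9, 37.2]
ee_rot: [[-0.933, -0.359, -0.002], [-0.359, 0.933, 0.001], [0.001, 0.002, -1.0]]
ft_force: [0.1, -0.2, -0.4]
opening: 85.7
grip_force: 0.0
```

Request:
servo_tool(
  plan="0 0 0 0 0 0 1;0 0 0 0 0 0 1;0 0 0 0 0 0 1;0 0 0 0 0 0 1;0 0 0 0 0 0 1;0 0 0 0 0 0 1;0 0 0 0 0 0 1;0 0 0 0 0 0 1;0 0 0 0 0 0 1",
)

```text
time: 15.1
ee_pos: [564.9, -324.7, 39.2]
ee_rot: [[-0.934, -0.358, 0.001], [-0.358, 0.934, -0.001], [-0.001, -0.001, -1.0]]
ft_force: [-0.6, -0.5, 6.5]
opening: 29.9
grip_force: 39.5
```

Request:
servo_tool(
  plan="0 0 0.5 0 0 0 1;0 0 1 0 0 0 1;0 0 1 0 0 0 1;0 0 1 0 0 0 1;0 0 1 0 0 0 1;-0.06 0.6 0.7 0 0 -0.5 1;-0.06 1 0 0 0 -0.8 1;-0.06 1 0 0 0 -0.8 1;-0.06 1 0 0 0 -0.8 1;-0.06 1 0 0 0 -0.8 1",
)

```text
time: 15.93
ee_pos: [557.4, -231.0, 141.8]
ee_rot: [[-1.0, 0.008, -0.001], [0.008, 1.0, 0.001], [0.001, 0.001, -1.0]]
ft_force: [-0.1, -0.5, -1.7]
opening: 30.2
grip_force: 39.5
```

Request:
servo_tool(
  plan="-0.06 1 0 0 0 -0.8 1;-0.06 1 0 0 0 -0.8 1;-0.06 1 0 0 0 -0.8 1;-0.06 1 0 0 0 -0.8 1;-0.06 1 0 0 0 -0.8 1;-0.06 1 0 0 0 -0.8 1;-0.06 1 0 0 0 -0.8 1;-0.06 1 0 0 0 -0.8 1;-0.06 1 0 0 0 -0.8 1;-0.06 1 0 0 0 -0.48 1",
)

```text
time: 16.77
ee_pos: [545.3, -31.0, 141.7]
ee_rot: [[-0.714, 0.7, -0.001], [0.7, 0.714, 0.0], [0.001, -0.001, -1.0]]
ft_force: [0.3, -0.0, -1.5]
opening: 29.8
grip_force: 39.5
```

Request:
servo_tool(
  plan="-0.06 1 0 0 0 0 1;-0.06 1 0 0 0 0 1;-0.06 1 0 0 0 0 1;0 0.6 0 0 0 0 1;0 0.3 0 0 0 0 1;0 0.1 0 0 0 0 1;0 0 0 0 0 0 1;0 0 0 0 0 0 1",
)

```text
time: 17.43
ee_pos: [542.7, 47.2, 142.0]
ee_rot: [[-0.716, 0.698, -0.0], [0.698, 0.716, -0.0], [-0.0, -0.0, -1.0]]
ft_force: [0.1, -0.2, -2.7]
opening: 29.7
grip_force: 39.4
```

```bash
python3 - <<'E'
from h import *
s=status.sense();print(s['time'],s['ee_pos'],s['joint_positions'],np.degrees(np.arctan2(s['ee_rot'][1][1],s['ee_rot'][0][1])))
z=s['ee_pos'][2]-39.2
overlay('wrist','w6.png',[(*B[1],A,77,61,36),(*B[1],A,72,56,36),(s['ee_pos'][0],s['ee_pos'][1],A,56,33,z)],(170,60,300,230),2.6)
E
```

```text
17.4333 [542.69077141  47.16312158 142.03418113] [ 7.02965114e-03  2.60127038e-01  1.89449957e+00 -5.77660612e-04
  9.87048248e-01 -7.91278569e-01] 45.75793155208498
```

View pics/w6.png

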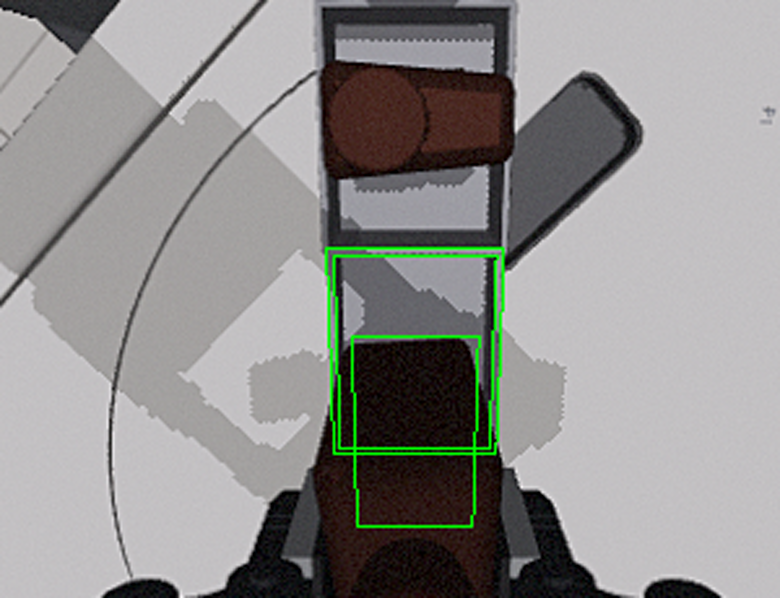

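Tall stands in bay 1 (415,115); the broad bottle's foot edge (350–470,340) lies inside bay 2's outline. Lower.

Request:
servo_tool(
  plan="-0.02 0.05 -1 0 0 0 1;0 0 -1 0 0 0 1;0 0 -1 0 0 0 1;0 0 -0.8 0 0 0 1;0 0 -0.5 0 0 0 1;0 0 -0.3 0 0 0 1;0 0 0 0 0 0 1;0 0 0 0 0 0 1",
)

```text
time: 18.15
ee_pos: [542.7, 48.5, 50.4]
ee_rot: [[-0.716, 0.698, 0.0], [0.698, 0.716, -0.0], [-0.0, 0.0, -1.0]]
ft_force: [0.0, 0.5, -0.5]
opening: 30.1
grip_force: 39.5
```

Request:
servo_tool(
  plan="0 0 -0.1 0 0 0 1;0 0 0 0 0 0 1",
)

```text
time: 18.32
ee_pos: [543.2, 48.8, 49.0]
ee_rot: [[-0.717, 0.697, 0.002], [0.697, 0.717, -0.0], [-0.001, 0.001, -1.0]]
ft_force: [0.2, -0.1, -0.8]
opening: 29.8
grip_force: 39.5
```

Request:
servo_tool(
  plan="0 0 -0.08 0 0 0 1;0 0 0 0 0 0 1",
)

```text
time: 18.48
ee_pos: [542.5, 48.9, 46.9]
ee_rot: [[-0.717, 0.697, 0.001], [0.697, 0.717, -0.0], [-0.001, 0.001, -1.0]]
ft_force: [0.3, -0.1, -1.4]
opening: 30.4
grip_force: 39.5
```

Request:
servo_tool(
  plan="0 0 -0.05 0 0 0 1;0 0 0 0 0 0 1",
)

```text
time: 18.65
ee_pos: [542.2, 48.9, 45.5]
ee_rot: [[-0.717, 0.697, 0.0], [0.697, 0.717, -0.0], [-0.0, 0.0, -1.0]]
ft_force: [-0.8, -0.2, -0.5]
opening: 30.2
grip_force: 39.5
```

Request:
servo_tool(
  plan="0 0 -0.06 0 0 0 1;0 0 -0.04 0 0 0 1;0 0 0 0 0 0 1",
)

```text
time: 18.9
ee_pos: [542.3, 49.0, 45.2]
ee_rot: [[-0.717, 0.697, -0.001], [0.697, 0.717, 0.0], [0.001, -0.0, -1.0]]
ft_force: [-4.1, 0.8, 9.9]
opening: 30.0
grip_force: 40.3
```

Request:
servo_tool(
  plan="0 0 0.02 0 0 0 0.5;0 0 0 0 0 0 0;0 0 0 0 0 0 0;0 0 0 0 0 0 0;0 0 0.5 0 0 0 0;0 0 1 0 0 0 0;0 0 1 0 0 0 0;0 0 1 0 0 0 0;0 0 1 0 0 0 0;0 -0.5 1 0 0 0.4 0",
)

```text
time: 19.73
ee_pos: [542.2, 39.9, 155.4]
ee_rot: [[-0.745, 0.667, 0.0], [0.667, 0.745, 0.001], [0.0, 0.001, -1.0]]
ft_force: [0.0, 0.0, -0.6]
opening: 85.5
grip_force: 0.0
```

Request:
servo_tool(
  plan="0.05 -1 0 0 0 0.8 0;0.05 -1 0 0 0 0.8 0;0.05 -1 0 0 0 0.8 0;0.05 -1 0 0 0 0.8 0;0.05 -1 0 0 0 0.8 0;0.05 -1 0 0 0 0.8 0;0.05 -1 0 0 0 0.8 0;0.05 -1 0 0 0 0.8 0;0.05 -1 0 0 0 0.8 0;0 -1 0 0 0 0.8 0",
)

```text
time: 20.57
ee_pos: [551.4, -162.2, 154.5]
ee_rot: [[-0.997, -0.072, 0.001], [-0.072, 0.997, -0.0], [-0.001, -0.0, -1.0]]
ft_force: [0.9, -0.3, -0.1]
opening: 85.0
grip_force: 0.0
```

Request:
servo_tool(
  plan="0 -1 0 0 0 0.8 0;0 -0.9 0 0 0 0.8 0;0 -0.6 0 0 0 0.8 0;0 0 0 0 0 0.6 0;0 0 0 0 0 0 0;0 0 0 0 0 0 0",
)

```text
time: 21.07
ee_pos: [551.1, -211.2, 154.2]
ee_rot: [[-0.934, -0.358, 0.0], [-0.358, 0.934, 0.0], [-0.0, 0.0, -1.0]]
ft_force: [-0.5, -0.3, 0.5]
opening: 85.1
grip_force: 0.0
```

```bash
python3 - <<'E'
from h import *
s=status.sense();print(s['time'],s['ee_pos'])
im=cams.get_image('wrist');o=im[:,:,::-1].copy()
t=np.linspace(0,6.28,24)
for cx,cy,r,z in[(551,-212,20,25),(551,-212,19,76),(435,-341,16,15),(435,-341,12.5,50)]:
    q=proj('wrist',np.c_[cx+r*np.cos(t),cy+r*np.sin(t),0*t+z]);cv2.polylines(o,[q.round().astype(int)],True,(255,0,255),1)
cv2.imwrite('pics/w7.png',cv2.resize(o[0:300,130:530],None,fx=2,fy=2))
E
```

```text
21.0667 [ 551.13291213 -211.2372312   154.21236334]
```

View pics/w7.png

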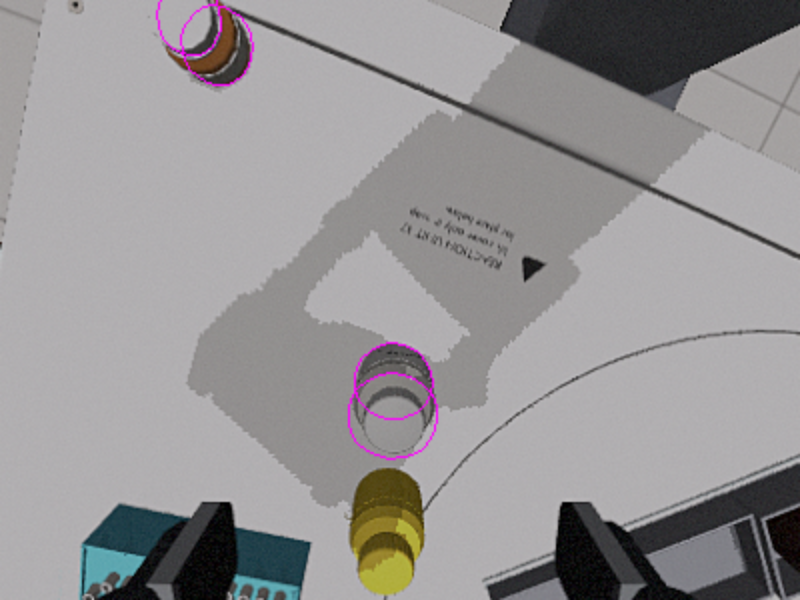

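Round bottle (393,400) is under the overlay between the finger lines, with the yellow lookalike at (387,530) outside the finger path. The vial lies about 3 mm further +x than assumed.

Request:
servo_tool(
  plan="0.05 0 -1 0 0 0 0;0 0 -1 0 0 0 0;0 0 -1 0 0 0 0;0 0 -1 0 0 0 0;0 0 -1 0 0 0 0;0 0 -0.6 0 0 0 0;0 0 -0.4 0 0 0 0;0 0 -0.25 0 0 0 0;0 0 0 0 0 0 0",
)

```text
time: 21.87
ee_pos: [551.9, -210.8, 28.3]
ee_rot: [[-0.933, -0.36, -0.001], [-0.36, 0.933, 0.001], [0.001, 0.001, -1.0]]
ft_force: [0.1, -0.7, 0.4]
opening: 85.1
grip_force: 0.0
```

Request:
servo_tool(
  plan="0 0 0 0 0 0 1;0 0 0 0 0 0 1;0 0 0 0 0 0 1;0 0 0 0 0 0 1;0 0 0 0 0 0 1;0 0 0 0 0 0 1;0 0 0 0 0 0 1;0 0 0 0 0 0 1;0 0 0 0 0 0 1",
)

```text
time: 22.62
ee_pos: [553.3, -211.6, 30.1]
ee_rot: [[-0.933, -0.36, 0.002], [-0.36, 0.933, -0.001], [-0.002, -0.001, -1.0]]
ft_force: [0.2, 0.4, 6.2]
opening: 37.0
grip_force: 40.7
```

Request:
servo_tool(
  plan="0 0 0.5 0 0 0 1;0 0 1 0 0 0 1;0 0 1 0 0 0 1;0 0 1 0 0 0 1;0 0 1 0 0 0 1;0.1 0.5 0.5 0 0 -0.8 1;0.2 0.7 0 0 0 -0.8 1;0.2 0.7 0 0 0 -0.8 1;0.2 0.7 0 0 0 -0.8 1;0.2 0.7 0 0 0 -0.8 1",
)

```text
time: 23.45
ee_pos: [569.6, -144.4, 128.8]
ee_rot: [[-0.999, 0.036, -0.001], [0.036, 0.999, 0.0], [0.001, 0.0, -1.0]]
ft_force: [0.2, 0.3, -1.4]
opening: 37.1
grip_force: 40.5
```

Request:
servo_tool(
  plan="0.2 0.7 0 0 0 -0.8 1;0.2 0.7 0 0 0 -0.8 1;0.2 0.7 0 0 0 -0.8 1;0.2 0.7 0 0 0 -0.8 1;0.2 0.7 0 0 0 -0.8 1;0.2 0.7 0 0 0 -0.8 1;0.2 0.7 0 0 0 -0.8 1;0.1 0.7 0 0 0 -0.8 1;0.1 0.7 0 0 0 -0.6 1;0 0.68 0 0 0 -0.4 1",
)

```text
time: 24.28
ee_pos: [601.8, -4.8, 128.6]
ee_rot: [[-0.715, 0.699, -0.001], [0.699, 0.715, 0.0], [0.001, -0.001, -1.0]]
ft_force: [0.1, 0.3, -0.6]
opening: 36.9
grip_force: 40.5
```

Request:
servo_tool(
  plan="0 0 0 0 0 0 1;0 0 0 0 0 0 1;0 0 0 0 0 0 1",
)

```text
time: 24.53
ee_pos: [601.8, -6.0, 128.7]
ee_rot: [[-0.717, 0.697, -0.001], [0.697, 0.717, -0.001], [0.0, -0.001, -1.0]]
ft_force: [-0.4, 0.6, -1.3]
opening: 37.0
grip_force: 40.5
```

Request:
servo_tool(
  plan="-0.22 0 -0.5 0 0 0 1;0 0 -1 0 0 0 1;0 0 -1 0 0 0 1;0 0 -0.9 0 0 0 1;0 0 -0.6 0 0 0 1;0 0 -0.4 0 0 0 1;0 0 -0.2 0 0 0 1;0 0 0 0 0 0 1",
)

```text
time: 25.2
ee_pos: [597.6, -6.0, 36.9]
ee_rot: [[-0.716, 0.698, -0.001], [0.698, 0.716, -0.0], [0.001, -0.001, -1.0]]
ft_force: [0.2, -0.1, -0.8]
opening: 37.0
grip_force: 40.5
```

Request:
servo_tool(
  plan="0 0 0 0 0 0 1;0 0 -0.05 0 0 0 1;0 0 0 0 0 0 1",
)

```text
time: 25.45
ee_pos: [598.3, -5.6, 36.3]
ee_rot: [[-0.717, 0.697, 0.001], [0.697, 0.717, -0.0], [-0.001, 0.001, -1.0]]
ft_force: [0.7, 0.4, -0.7]
opening: 37.2
grip_force: 40.5
```

Request:
servo_tool(
  plan="0 0 -0.05 0 0 0 1;0 0 0 0 0 0 1",
)

```text
time: 25.62
ee_pos: [598.4, -5.6, 36.2]
ee_rot: [[-0.717, 0.697, 0.001], [0.697, 0.717, -0.0], [-0.001, 0.0, -1.0]]
ft_force: [-2.4, -0.5, 4.5]
opening: 36.9
grip_force: 41.0
```

Request:
servo_tool(
  plan="0 0 -0.05 0 0 0 1;0 0 0 0 0 0 1",
)

```text
time: 25.78
ee_pos: [598.4, -5.7, 36.1]
ee_rot: [[-0.717, 0.697, 0.0], [0.697, 0.717, -0.0], [-0.0, 0.0, -1.0]]
ft_force: [-4.7, 0.2, 9.8]
opening: 36.9
grip_force: 41.6
```

Request:
servo_tool(
  plan="0 0 0.02 0 0 0 0.5;0 0 0 0 0 0 0;0 0 0 0 0 0 0;0 0 0 0 0 0 0;0 0 0.5 0 0 0 0;0 0 1 0 0 0 0;0 0 1 0 0 0 0;0 0 1 0 0 0 0;0 0 1 0 0 0 0;-0.3 -0.75 1 0 0 0 0",
)

```text
time: 26.62
ee_pos: [592.8, -18.8, 146.0]
ee_rot: [[-0.718, 0.696, 0.002], [0.696, 0.718, 0.001], [-0.001, 0.002, -1.0]]
ft_force: [0.9, -1.3, -0.1]
opening: 85.3
grip_force: 0.0
```

Request:
servo_tool(
  plan="-0.5 -1 0 0 0 0 0;-0.5 -1 0 0 0 0 0;-0.5 -1 0 0 0 0 0;-0.5 -1 0 0 0 0 0;-0.5 -1 0 0 0 0 0;-0.5 -1 0 0 0 0 0;-0.5 -1 0 0 0 0 0;-0.5 -1 0 0 0 0 0;-0.5 -1 0 0 0 0 0;-0.5 -1 0 0 0 0 0",
)

```text
time: 27.45
ee_pos: [491.4, -221.5, 144.9]
ee_rot: [[-0.717, 0.697, 0.001], [0.697, 0.717, -0.0], [-0.001, 0.0, -1.0]]
ft_force: [-0.0, -0.5, -0.1]
opening: 85.5
grip_force: 0.0
```

Request:
servo_tool(
  plan="-0.5 -1 0 0 0 0 0;-0.5 -1 0 0 0 0 0;-0.5 -1 0 0 0 0 0;-0.5 -1 0 0 0 0 0;-0.5 -1 0 0 0 0 0;-0.2 -1 0 0 0 0 0;0 0 0 0 0 0 0;0 0 0 0 0 0 0;0 0 0 0 0 0 0",
)

```text
time: 28.2
ee_pos: [437.8, -340.0, 144.4]
ee_rot: [[-0.716, 0.698, -0.0], [0.698, 0.716, 0.001], [0.001, 0.001, -1.0]]
ft_force: [-0.1, 0.3, -0.6]
opening: 85.4
grip_force: 0.0
```

```bash
python3 - <<'E'
from h import *
s=status.sense();print(s['time'],s['ee_pos'],s['joint_positions'])
im=cams.get_image('wrist');o=im[:,:,::-1].copy()
t=np.linspace(0,6.28,24)
for cx,cy,r,z in[(437.5,-341,16,0),(437.5,-341,12.5,50)]:
    q=proj('wrist',np.c_[cx+r*np.cos(t),cy+r*np.sin(t),0*t+z]);cv2.polylines(o,[q.round().astype(int)],True,(255,0,255),1)
c=proj('wrist',[(437.5,-341,25)])[0].astype(int);print(c)
x,y=max(c[0]-60,0),max(c[1]-55,0)
cv2.imwrite('pics/w8.png',cv2.resize(o[y:y+110,x:x+120],None,fx=5,fy=5));print(x,y)
E
```

```text
28.2 [ 437.81139581 -339.98428003  144.42580182] [-7.39141495e-01  2.74216004e-01  1.87046619e+00  6.33425936e-04
  9.97402726e-01 -1.53811922e+00]
[327 194]
267 139
```

View pics/w8.png

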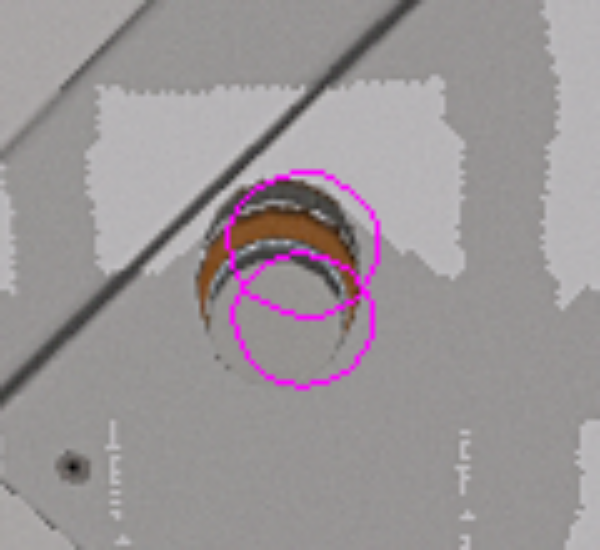

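Vial cap is at (277,320) against the predicted (303,320): about 4 mm left, along the closing axis. Correct and descend.

Request:
servo_tool(
  plan="-0.15 -0.18 -1 0 0 0 0;0 0 -1 0 0 0 0;0 0 -1 0 0 0 0;0 0 -1 0 0 0 0;0 0 -1 0 0 0 0;0 0 -0.7 0 0 0 0;0 0 -0.4 0 0 0 0;0 0 -0.25 0 0 0 0;0 0 0 0 0 0 0;0 0 0 0 0 0 0",
  squeeze=30,
)

```text
time: 29.08
ee_pos: [435.4, -344.1, 17.8]
ee_rot: [[-0.717, 0.697, 0.001], [0.697, 0.717, -0.0], [-0.001, 0.0, -1.0]]
ft_force: [0.3, -0.2, -0.5]
opening: 85.5
grip_force: 0.0
```

Request:
servo_tool(
  plan="0 0 0 0 0 0 1;0 0 0 0 0 0 1;0 0 0 0 0 0 1;0 0 0 0 0 0 1;0 0 0 0 0 0 1;0 0 0 0 0 0 1;0 0 0 0 0 0 1;0 0 0 0 0 0 1;0 0 0 0 0 0 1;0 0 0 0 0 0 1",
)

```text
time: 29.92
ee_pos: [435.2, -344.6, 18.0]
ee_rot: [[-0.717, 0.697, 0.001], [0.697, 0.717, -0.001], [-0.001, -0.0, -1.0]]
ft_force: [-0.6, 0.5, 6.0]
opening: 30.4
grip_force: 30.0
```

Request:
servo_tool(
  plan="0 0 0.3 0 0 0 1;0 0 0.7 0 0 0 1;0 0 0 0 0 0 1",
)

```text
time: 30.17
ee_pos: [436.0, -345.2, 39.0]
ee_rot: [[-0.717, 0.697, 0.003], [0.697, 0.717, -0.002], [-0.003, 0.0, -1.0]]
ft_force: [0.6, -1.6, 0.2]
opening: 30.0
grip_force: 29.8
```

```bash
python3 - <<'E'
from h import *
im=cams.get_image('wrist');o=im[:,:,::-1]
a=cv2.resize(o[120:340,230:420],None,fx=2,fy=2)
s=cams.get_image('scene')[:,:,::-1]
b=cv2.resize(s[280:370,255:345],(440,440),interpolation=cv2.INTER_CUBIC)
cv2.imwrite('pics/w9.png',np.hstack([a,b[:,:400]]))
E
```

```text
(no output)
```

View pics/w9.png

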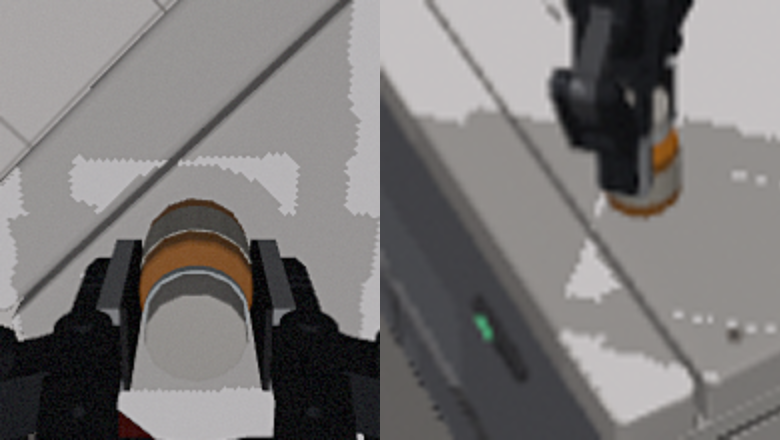

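The vial is held upright between the pads, its foot below the tips.

Request:
servo_tool(
  plan="0 0 1 0 0 0 1;0 0 1 0 0 0 1;0.4 0.5 1 0 0 0 1;0.77 1 0.5 0 0 0 1;0.77 1 0.5 0 0 0 1;0.77 1 0 0 0 0 1;0.77 1 0 0 0 0 1;0.77 1 0 0 0 0 1;0.77 1 0 0 0 0 1;0.77 1 0 0 0 0 1",
)

```text
time: 31.1
ee_pos: [550.6, -192.8, 116.2]
ee_rot: [[-0.717, 0.697, -0.001], [0.697, 0.717, 0.001], [0.001, -0.001, -1.0]]
ft_force: [1.0, -0.9, -0.3]
opening: 30.1
grip_force: 29.9
```

Request:
servo_tool(
  plan="0.77 1 0 0 0 0 1;0.77 1 0 0 0 0 1;0.77 1 0 0 0 0 1;0.77 1 0 0 0 0 1;0.77 1 0 0 0 0 1;0.77 0.9 0 0 0 0 1;0.6 0.6 0 0 0 0 1;0 0 0 0 0 0 1;0 0 0 0 0 0 1;0 0 0 0 0 0 1",
)

```text
time: 31.93
ee_pos: [653.8, -64.4, 116.1]
ee_rot: [[-0.717, 0.697, -0.002], [0.697, 0.717, -0.0], [0.002, -0.002, -1.0]]
ft_force: [-0.1, -1.1, 0.4]
opening: 30.5
grip_force: 29.9
```

Request:
servo_tool(
  plan="-0.04 0.22 -0.5 0 0 0 1;0 0 -1 0 0 0 1;0 0 -1 0 0 0 1;0 0 -0.8 0 0 0 1;0 0 -0.6 0 0 0 1;0 0 -0.3 0 0 0 1;0 0 -0.2 0 0 0 1;0 0 0 0 0 0 1;0 0 0 0 0 0 1",
)

```text
time: 32.68
ee_pos: [654.7, -60.0, 29.8]
ee_rot: [[-0.716, 0.698, 0.001], [0.698, 0.716, -0.0], [-0.001, 0.001, -1.0]]
ft_force: [0.6, -0.0, -0.6]
opening: 30.3
grip_force: 29.9
```

Request:
servo_tool(
  plan="0 0 -0.06 0 0 0 1;0 0 0 0 0 0 1",
)

```text
time: 32.85
ee_pos: [655.1, -59.9, 29.1]
ee_rot: [[-0.717, 0.697, 0.002], [0.697, 0.717, -0.0], [-0.002, 0.001, -1.0]]
ft_force: [-0.3, 0.1, -0.1]
opening: 30.0
grip_force: 29.9
```

Request:
servo_tool(
  plan="0 0 -0.05 0 0 0 1;0 0 0 0 0 0 1",
)

```text
time: 33.02
ee_pos: [654.5, -59.7, 27.5]
ee_rot: [[-0.717, 0.697, 0.001], [0.697, 0.717, -0.0], [-0.001, 0.0, -1.0]]
ft_force: [0.1, -0.0, -1.3]
opening: 30.1
grip_force: 29.9
```

Request:
servo_tool(
  plan="-0.05 0 -0.1 0 0 0 1;0 0 0 0 0 0 1",
)

```text
time: 33.18
ee_pos: [652.8, -59.6, 24.8]
ee_rot: [[-0.717, 0.697, -0.001], [0.697, 0.717, 0.0], [0.001, -0.0, -1.0]]
ft_force: [-0.8, -1.0, -0.2]
opening: 30.3
grip_force: 29.9
```

Request:
servo_tool(
  plan="0 0 -0.05 0 0 0 1;0 0 0 0 0 0 1",
)

```text
time: 33.35
ee_pos: [653.2, -59.8, 24.1]
ee_rot: [[-0.717, 0.697, -0.0], [0.697, 0.717, 0.0], [0.0, -0.0, -1.0]]
ft_force: [-1.6, 0.4, 0.5]
opening: 30.1
grip_force: 29.9
```

Request:
servo_tool(
  plan="0 0 -0.05 0 0 0 1;0 0 0 0 0 0 1",
)

```text
time: 33.52
ee_pos: [653.3, -59.7, 24.1]
ee_rot: [[-0.717, 0.697, -0.0], [0.697, 0.717, 0.0], [0.0, -0.0, -1.0]]
ft_force: [-1.2, 0.4, 5.2]
opening: 30.4
grip_force: 30.4
```

Seated at exactly pick height + 6 mm. Release, retreat and look.

Request:
servo_tool(
  plan="0 0 0.02 0 0 0 0.5;0 0 0 0 0 0 0;0 0 0 0 0 0 0;0 0 0 0 0 0 0;0 0 0.5 0 0 0 0;0 0 1 0 0 0 0;0 0 1 0 0 0 0;0 0 1 0 0 0 0;0 0 1 0 0 0 0;0 0 1 0 0 0 0",
)

```text
time: 34.35
ee_pos: [653.3, -59.8, 135.1]
ee_rot: [[-0.717, 0.697, 0.0], [0.697, 0.717, -0.0], [-0.0, 0.0, -1.0]]
ft_force: [-0.1, 0.8, -0.5]
opening: 85.1
grip_force: 0.0
```

Request:
servo_tool(
  plan="0 0 1 0 0 0 0;-0.5 -1 1 0 0 0 0;-0.5 -1 1 0 0 0 0;-0.5 -1 1 0 0 0 0;-0.5 -1 1 0 0 0 0;-0.5 -1 0 0 0 0 0;-0.5 -1 0 0 0 0 0;-0.5 -1 0 0 0 0 0;0 0 0 0 0 0 0;0 0 0 0 0 0 0",
)

```text
time: 35.18
ee_pos: [582.8, -200.6, 234.2]
ee_rot: [[-0.715, 0.699, 0.001], [0.699, 0.715, 0.0], [-0.0, 0.001, -1.0]]
ft_force: [-0.5, -0.4, 0.1]
opening: 85.8
grip_force: 0.0
```

```bash
python3 - <<'E'
from h import *
s=cams.get_image('scene')[:,:,::-1];w=cams.get_image('wrist')[:,:,::-1]
a=cv2.resize(s[140:290,215:415],None,fx=2.9,fy=2.9,interpolation=cv2.INTER_CUBIC)
a=cv2.resize(s[150:290,215:425],(480,320),interpolation=cv2.INTER_CUBIC)
b=cv2.resize(w,(480,280))
cv2.imwrite('pics/end.png',np.vstack([a,b]))
print(status.sense()['time'],status.sense()['ee_pos'])
E
```

```text
35.2833 [ 583.4693922  -199.22674507  233.80314717]
```

View pics/end.png

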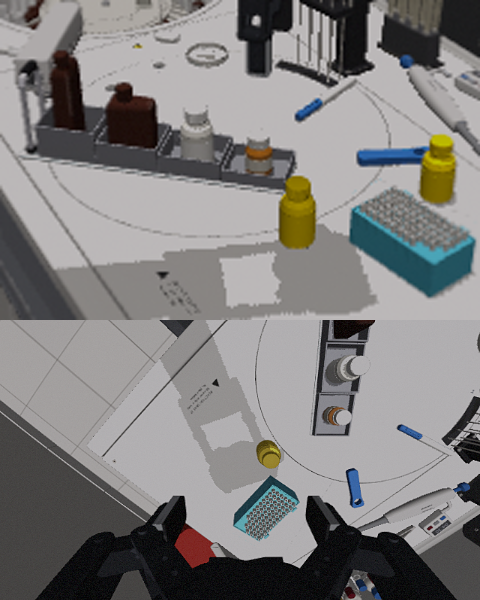

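All four stand upright in their bays: tall (65,90), broad (132,115), round (197,135) and vial (258,155). The tip box and the yellow bottles haven't moved.

```bash
python3 -c "
from rig import ticket
print(ticket.hand_in())"
```

```text
the job is handed in; nothing more can be done
None
```

All four containers stand upright on the floors of their bays, tallest by the handle down to the vial in the low bay, nothing tipped, the tip box and petri dish were not touched, and the job is handed in at about 35 s.

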